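# Re-zero the coffee mill by feel, set it five clicks open and cap the hopper

## Task

Set the coffee mill for filter coffee: turn the knurled grind dial clockwise (seen from above) until you feel the burrs just meet and stop there without forcing it, then back it off exactly five clicks anticlockwise from that zero. Cap the mill's hopper with the teal silicone lid so that it is ready to grind, let go, and leave everything else on the table where it is.

Things in the scene. Friction and masses are not known exactly. Their poses are not given: they have to be found in the camera images.
- dial (a joint): turning angle of the grind dial, rad; grows anticlockwise seen from above (coarser, burrs opening). One click is 0.2618 rad (24 a turn). Its zero is only the printed mark (pointer line at the red index on the deck): it says nothing of where the burrs meet, which differs each time with wear, 2 to 5 clicks clockwise of where the dial stands at the start
- dial_grip (a point): point on the vertical axis of the dial, 9 mm below its flat top, where to pinch it; turns with it. The dial is a knurled aluminium cylinder 50 mm across, 24 mm tall, red pointer line on its black top, grip point 18 mm above the deck. A click takes about 0.1 N m to leave its seat; then the dial snaps on to the next seat and stays there when let go
- hopper_rim (a point): centre of the mouth of the amber hopper on the mill's deck, at the height of its rim: round, 80 mm across outside, 74 mm inside, rim level and 32 mm above the deck, 199 mm above the table. The hopper axis is 105 mm behind the dial's axis (towards the mill's +x). x and y axes as the mill's
- mill: white electric burr mill with black plinth and steel deck, standing fast on the table: 190 mm deep (x), 125 mm wide (y), deck 167 mm high; origin at the centre of its underside, +x from the dial towards the hopper; the dial's axis is at x = -60 mm, the hopper's at x = +45 mm
- burr_upper (a point): working face of the upper burr, out of sight inside the mill under the dial; rises 0.12 mm for each click anticlockwise, far less than the readings resolve. The burr gap is its height over burr_lower: 0 in the last seat, 0.60 mm five clicks up
- burr_lower (a point): working face of the lower burr, out of sight inside the mill. About 2 degrees clockwise of the last seat the burrs meet: the twist needed then climbs at about 6 N m a radian instead of falling off as it does half way through a click; above about 0.45 N m the burrs are being forced and this burr is driven off its place
- lid: hard teal silicone lid, a flat disc 100 mm across and 5 mm thick with an upright knob in the middle, 22 mm across (26 mm at its head), from 5 mm to 30 mm above the underside; about 100 g; lying flat on the table; origin at the centre of its underside, z up
- lid_knob (a point): grip point in the lid's knob, 20 mm above the lid's underside
- tiffin: two-tier round steel tiffin with side latches, 125 mm across, 164 mm tall with its bail handle; a bystander; origin at the centre of its underside
- snack_box: pink plastic snack box 96 x 131 x 52 mm; a bystander; origin at the centre of its underside
- tumbler: glass tumbler 72 mm across, 105 mm tall; a bystander; origin at the centre of its underside
- bean_jar: brown coffee bean jar with steel cap, 76 mm across, 130 mm tall; a bystander; origin at the centre of its underside
- brush: small cleaning brush, 140 mm long, lying behind the mill; a bystander
Mind the look-alikes: they are no part of the job. Of the things shaped like the lid, the teal one is meant.

How it is judged (in metres and radians):
On the way:
1. the dial is turned down to its zero, the last seat where the burrs meet (z of burr_upper in the frame of burr_lower below 4e-05 m), for 0.1 s.
At the end, for the whole second after the job is handed in: Dial at rest in the fifth click seat anticlockwise from the seat where the burrs meet (gap 0.60 mm within 0.04 mm, a third of a click); lid let go, at rest, flat (under 3.5 degrees) on the hopper rim, centred within 9 mm, its underside within 3 mm of the rim's height (z of burr_upper in the frame of burr_lower between 0.00056 and 0.00064 m and horizontal distance between lid and hopper_rim below 0.009 m and z of lid in the frame of hopper_rim between -0.003 and 0.003 m and angle between lid's own z axis and vertical below 0.06 rad and linear speed of lid below 0.02 m/s); the robot touches nothing.
It fails at once if the burrs are forced together: the lower burr is driven more than 0.04 mm off its place (a twist of about 0.5 N m against the stop) (distance of burr_lower from where it was at the start of the episode above 4e-05 m).
It fails at once if a bystander is moved by more than 20 mm (distance of any of tiffin, snack_box, tumbler, bean_jar, brush from where it was at the start of the episode above 0.02 m).
It also fails if it takes over 67 s, if anything falls off the work surface, if the arm or the gripper's body presses on something with over 40 N, if the wrist force passes 120 N, or if a joint passes its speed limit or range.

## Robot

A 6-joint arm with a two-finger parallel gripper is mounted at the origin on the work surface. World frame = base frame: x ahead of the robot, y to its left, z up, the work surface at z = 0. Lengths are in m, angles in degrees, forces in N, time in s.
With the tool pointing down it reaches from about 0.275 to 0.75 m from the base axis. Payload 10.2 kg.
Tool frame: the origin (TCP) lies midway between the tips of the shut fingers; the grasp point (between the pads) lies 19 mm behind it; z points along the fingers, y is the line along which they close (so a half turn about z gives the same grasp; the last joint's range is limited). The gripper opens to 88 mm and grips with 3 to 60 N. Pads are 18 mm wide; open, the fingers measure 123 mm over their backs; the gripper's body (75 mm by 187 mm) begins 45 mm behind the grasp point.
Start: joints at [56.07, 17.928, 85.812, -0, 76.261, -12.8], TCP at [0.189, 0.49, 0.239] pointing down, gripper open.
Joint ranges: [-168.41, 168.41], [-55.51, 124.54], [10.69, 146.95], [-70.63, 250.63], [1, 178], [-165.06, 165.06]. Speed limits (degrees/s): [136.94, 136.94, 172.46, 180, 180, 180].

## Interface

Orientations are given as [roll, pitch, yaw] about the fixed x, y, z axes, in that order (R = Rz(yaw) Ry(pitch) Rx(roll)).
In Python, from rig import env, cams gives the robot as it stands.
- The arm moves only by the shell command python3 -m inch 'ROWS' [OPENING] [FORCE]. ROWS is JSON, a list of rows, each an object of numbers: "dx", "dy", "dz": the shift along the tool's x, y, z normalised to -1 to 1, where 1 is 100 cm; "yaw": the turn about the tool's z normalised to -1 to 1, where 1 is 45 degrees. A call has 1 to 20 rows; each row is the pose to reach, as a shift and turn from the pose commanded when the call began, along the tool's axes at that moment; what a row does not reach only later rows make up. A row lasts 1/12 s, in which the tool goes at most 41.7 mm and 7.16 degrees, less where a joint would pass 70% of its speed; a pose out of reach is approached as far as the arm can. A call with a number of a shift or a turn outside -1 to 1 is refused whole. A call with a gripper value outside its range is refused whole. OPENING is the closure, from 0 (fully open) to 1 (shut), set as the call begins (- or left out, the last holds). The fingers move at their own pace and stop on an object; FORCE is the grip in N (left out, the last holds). Time passes only in rows, so rows that repeat a pose let the fingers close. It gives the time, the measured TCP pose, the force, the opening and the grip force at its end, in the units of the state.
- env.observe(): the state, without advancing time (a new reading comes with each control period).
- cams.capture(name): name is "scene" or "top"; returns the picture (480x640x3 uint8, red, green, blue); there is no depth.
- cams.calibration(name): a dict with "fx", "fy", "cx", "cy" (pixels), "extrinsics" (4x4, takes a point from world to camera coordinates). Camera axes: x right, y down, z forward; pixel columns grow to the right and rows downward; lengths in m; the calibration is good to about 2 mm. A picture is of the moment at which its call begins. calibration takes no time and is no camera call.
- env.finish_job(): hands the job in; it is judged then, once.
The state is a dict: "time_s": time; "joint_positions": joint angles; "dq": joint speeds; "effort": joint torques, N m; "eef_pos": TCP position; "orientation": TCP orientation; "force": force on the tool from outside, world axes, zero at the start; "torque": the same for the moment, N m; "grip_width": finger opening in m; "grasp_force": force on a finger pad.
Only numpy, scipy, OpenCV 4.12 (cv2) and the standard library are available. Lean on these libraries where they do the work, as an engineer would, in place of code of your own. Each camera call takes 0.05 s, during which the arm holds its last target. There are 200 camera calls.

## Working session

There is one attempt and no reset: what is moved stays moved. The work goes in short steps, Python scripts to look and compute and a shell command to move; the robot and the scene stay as the last step left them, time stands still between calls to the robot, and variables do not carry over. Pictures are saved under pics/ and viewed, at most 10 in all, crops included, and the job is handed in when it is done.

```bash
mkdir -p pics; ls
python3 - <<'E'
from rig import env,cams
import cv2,numpy as np
for n in("scene","top"):
    im=cams.capture(n); cv2.imwrite(f"pics/{n}0.png",im[...,::-1])
    c=cams.calibration(n); print(n,c["fx"],c["fy"],c["cx"],c["cy"],np.round(c["extrinsics"],4).tolist())
s=env.observe(); print(s)
E
```

```text
pics
scene 606.360217993591 606.360217993591 312.66922925525375 238.00889267438612 [[-0.7294, 0.6839, -0.0163, 0.4029], [0.4307, 0.4405, -0.7877, -0.1393], [-0.5315, -0.5816, -0.6159, 1.9048], [0.0, 0.0, 0.0, 1.0]]
top 486.13750404042173 486.13750404042173 317.0521171060506 238.9076261553377 [[-0.0182, -0.9997, 0.0132, -0.0078], [-0.9869, 0.0158, -0.1603, 0.5855], [0.1601, -0.016, -0.987, 1.0783], [0.0, 0.0, 0.0, 1.0]]
{'time_s': 0.1, 'joint_positions': array([ 5.60706134e+01,  1.79558437e+01,  8.58487381e+01, -1.92629610e-03,
        7.62598930e+01, -1.27989951e+01]), 'dq': array([-0.09539984, -0.10897991, -0.22597113, -0.01973001,  0.07337838,
       -0.0350094 ]), 'effort': array([ 3.00294276e-03, -4.02812326e+01, -2.52641469e+01,  6.96017453e-02,
        3.42150719e-02, -9.46090950e-05]), 'eef_pos': array([0.1891475 , 0.48951424, 0.23822785]), 'orientation': array([-1.79936713e+02, -1.24590008e-02,  1.58870060e+02]), 'force': array([ 0.03293377, -0.4402895 ,  0.74263927]), 'torque': array([ 0.00392416, -0.02470613, -0.01482765]), 'grasp_force': 0.0, 'grip_width': 0.08818075919958293}
```

View pics/top0.png

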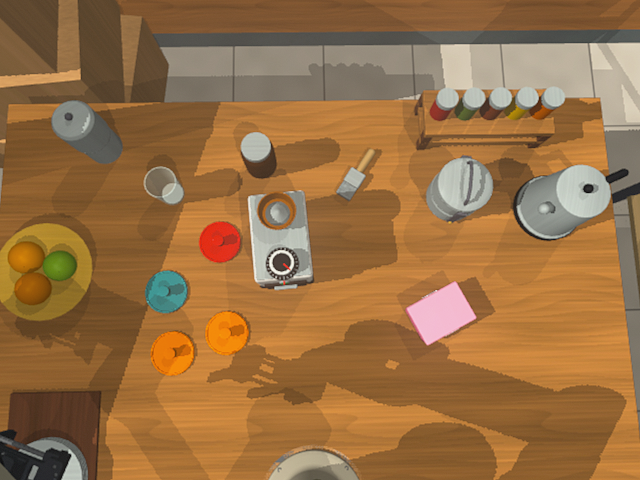

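View pics/scene0.png

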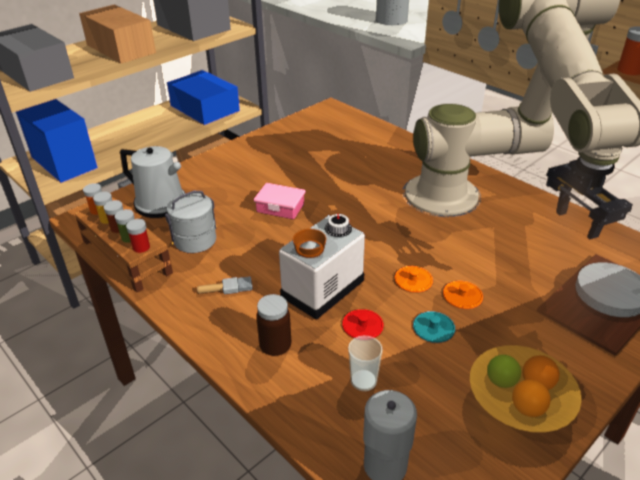

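Candidates shaped like the lid, in the top picture: teal (167,292), red (220,242), orange (227,332), orange (172,353). The teal one is my choice. The dial is at (282,263) and the amber hopper at (277,211). In the scene picture the teal lid is at (434,326).

```bash
cat > h.py <<'E'
from rig import env,cams
import cv2,numpy as np
def ray(n,uv,z):
    c=cams.calibration(n);E=np.array(c["extrinsics"]);R,t=E[:3,:3],E[:3,3]
    d=R.T@np.array([(uv[0]-c["cx"])/c["fx"],(uv[1]-c["cy"])/c["fy"],1]);o=-R.T@t
    return o+d*(z-o[2])/d[2]
def blob(im,lo,hi,box):
    x0,y0,x1,y1=box
    m=cv2.inRange(cv2.cvtColor(im[y0:y1,x0:x1],cv2.COLOR_RGB2HSV),lo,hi)
    c=max(cv2.findContours(m,cv2.RETR_EXTERNAL,cv2.CHAIN_APPROX_NONE)[0],key=cv2.contourArea)
    return c+np.array([[x0,y0]]),m
E
python3 - <<'E'
from h import *
t=cams.capture("top");s=cams.capture("scene")
def ctr(n,im,lo,hi,box,z):
    c,_=blob(im,lo,hi,box); e=cv2.fitEllipse(cv2.convexHull(c)); p=ray(n,e[0],z)
    print(n,np.round(e[0],1),np.round(e[1],1),cv2.contourArea(c),p.round(4));return p
teal=((80,80,40),(100,255,255)); 
ctr("top",t,*teal,(130,250,210,330),.005); ctr("scene",s,*teal,(390,290,480,360),.005)
amb=((3,120,50),(20,255,255))
h=ctr("top",t,*amb,(255,188,300,235),.199); h2=ctr("scene",s,*amb,(285,225,335,262),.199)
blk=((0,0,0),(180,255,70))
d=ctr("top",t,*blk,(262,244,302,280),.191); d2=ctr("scene",s,*blk,(322,208,356,230),.191)
for a,b in((h,d),(h2,d2)):
    v=a-b; print(np.hypot(*v[:2]),np.degrees(np.arctan2(v[1],v[0])))
a=cv2.resize(t[180:320,130:320],None,fx=3,fy=3,interpolation=2)
cv2.imwrite("pics/c1.png",a[...,::-1])
b=cv2.resize(s[200:350,270:470],None,fx=3,fy=3,interpolation=2); cv2.imwrite("pics/c2.png",b[...,::-1])
E
```

```text
top [165.8 291.5] [40.5 42.4] 1308.5 [0.4726 0.3397 0.005 ]
scene [433.6 326.6] [29.5 41.7] 927.5 [0.4755 0.3411 0.005 ]
top [276.9 196.8] [45.1 65.5] 1264.5 [0.6484 0.0644 0.199 ]
scene [303.6 238.7] [33.  46.4] 949.5 [0.6315 0.0583 0.199 ]
top [281.  261.9] [16.6 17.1] 15.0 [0.5165 0.0574 0.191 ]
scene [338.1 219.6] [ 6.7 12.3] 46.5 [0.5131 0.0536 0.191 ]
0.13205569823523852 3.0485699779639663
0.1185130772452386 2.265615152325313
```

View pics/c1.png

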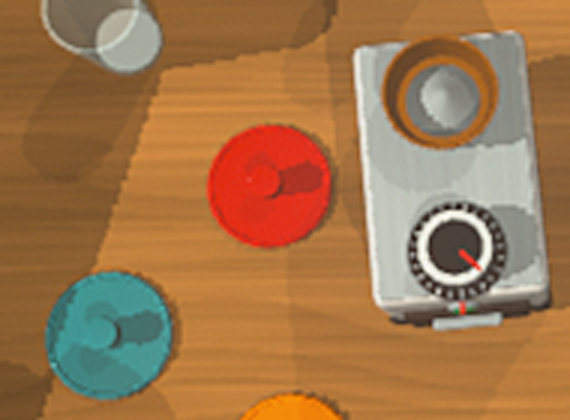

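The crop shows the teal lid at (166,291) with its knob at (164,291). The red lid and the edge of an orange lid are nearby. The dial is at (282,263), with its pointer towards lower right, and the hopper mouth is at (277,210). I'll now refit the dial and hopper with tighter masks.

Run:
```python
from h import *
t=cams.capture("top");s=cams.capture("scene")
hsv=cv2.cvtColor(t,cv2.COLOR_RGB2HSV)
# hopper: amber pixels limited to deck interior
c,_=blob(t,(3,120,50),(20,255,255),(256,191,299,232)); e=cv2.fitEllipse(cv2.convexHull(c));print(e)
h=ray("top",e[0],.199)
# dial dark: black top + knurls hull
c,m=blob(t,(0,0,0),(180,120,90),(262,243,302,276))
pts=np.argwhere(m>0)[:,::-1]+[262,243]
pts=np.array([p for p in pts if np.hypot(p[0]-282,p[1]-263)<19],np.float32)
hull=cv2.convexHull(pts); e2=cv2.fitEllipse(hull) ;print(e2)
inner=np.array([p for p in pts if np.hypot(p[0]-281.5,p[1]-262.5)<10]); print("inner",inner.mean(0),len(inner))
d=ray("top",e2[0],.185); d2=ray("top",inner.mean(0),.191)
print(h,d,d2)
for x in(d,d2):
    v=h-x;print(np.hypot(*v[:2]),np.degrees(np.arctan2(v[1],v[0])))
# scene
c,_=blob(s,(3,120,50),(20,255,255),(290,228,328,262));e=cv2.fitEllipse(cv2.convexHull(c));print("scene hop",e,ray("scene",e[0],.199))
# deck edges by bright low-sat mask
m=cv2.inRange(hsv[185:295,240:325],(0,0,110),(180,60,255));c=max(cv2.findContours(m,0,2)[0],key=cv2.contourArea)
r=cv2.minAreaRect(c);b=cv2.boxPoints(r)+[240,185];print(b)
for p in b:print(ray("top",p,.167))
```

```text
((274.15234375, 206.71609497070312), (38.7479133605957, 46.94207000732422), 146.80941772460938)
((281.9996643066406, 263.0047912597656), (30.97550392150879, 32.13422775268555), 93.91712188720703)
inner [280.72852 261.5973 ] 221
[0.62789262 0.07002609 0.199     ] [0.51501891 0.05575976 0.185     ] [0.51721093 0.05793617 0.191     ]
0.11377171314574147 7.203532972275764
0.11134003971741498 6.233785950416217
scene hop ((306.9148864746094, 240.7034912109375), (30.488344192504883, 39.10789489746094), 116.00613403320312) [0.63106876 0.06916668 0.199     ]
[[246.35246992 194.87704849]
 [304.86885834 189.55737686]
 [313.13935089 280.53277588]
 [254.62296295 285.85244751]]
[0.66157732 0.13035688 0.167     ]
[0.67125115 0.00778897 0.167     ]
[ 0.4801037  -0.00634996  0.167     ]
[0.47135358 0.11262987 0.167     ]
```

View pics/c2.png

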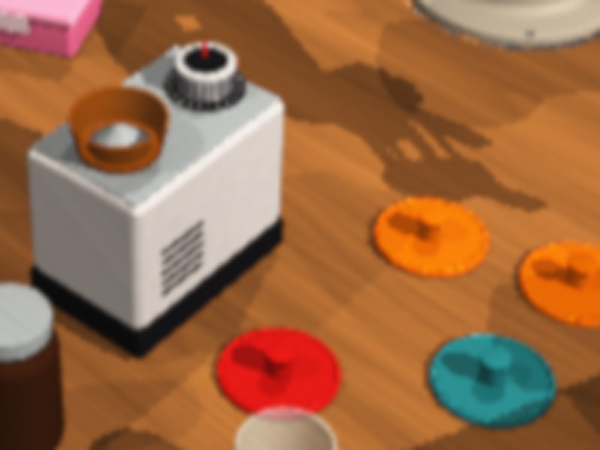

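The scene crop shows the dial standing on a dark skirt ring, with its black top at about (338,220), the hopper at about (309,241) and the teal lid at about (434,326). I'm moving above the dial, with the fingers closing along the mill's y.

```bash
python3 -m inch '[{"dx":-0.46,"dy":-0.288,"yaw":-0.47},{"dx":-0.46,"dy":-0.288,"yaw":-0.47},{"dx":-0.46,"dy":-0.288,"yaw":-0.47},{"dx":-0.46,"dy":-0.288,"yaw":-0.47},{"dx":-0.46,"dy":-0.288,"yaw":-0.47},{"dx":-0.46,"dy":-0.288,"yaw":-0.47},{"dx":-0.46,"dy":-0.288,"yaw":-0.47},{"dx":-0.46,"dy":-0.288,"yaw":-0.47},{"dx":-0.46,"dy":-0.288,"yaw":-0.47},{"dx":-0.46,"dy":-0.288,"yaw":-0.47},{"dx":-0.46,"dy":-0.288,"yaw":-0.47},{"dx":-0.46,"dy":-0.288,"yaw":-0.47},{"dx":-0.46,"dy":-0.288,"yaw":-0.47},{"dx":-0.46,"dy":-0.288,"yaw":-0.47},{"dx":-0.46,"dy":-0.288,"yaw":-0.47},{"dx":-0.46,"dy":-0.288,"yaw":-0.47},{"dx":-0.46,"dy":-0.288,"yaw":-0.47},{"dx":-0.46,"dy":-0.288,"yaw":-0.47}]' 0
python3 - <<'E'
from h import *
im=cv2.imread("pics/top0.png")[...,::-1].copy(); sc=cv2.imread("pics/scene0.png")[...,::-1].copy()
for n,uv,z,l in(("top",(281.5,262.5),.194,"dialtop"),("top",(282,263),.170,"skirt"),("top",(276.7,210.3),.199,"hopper"),("scene",(338.3,220),.194,"dialtop")):
    print(l,n,ray(n,uv,z).round(4))
s=cams.capture("scene");cv2.imwrite("pics/s1.png",cv2.resize(s[130:290,230:420],None,fx=3,fy=3,interpolation=2)[...,::-1])
# hopper mask limited by disc
for n,I,c0,r in(("top",im,(276.7,210.3),21),("scene",sc,(309,240),24)):
    m=cv2.inRange(cv2.cvtColor(I,cv2.COLOR_RGB2HSV),(3,130,50),(18,255,255));k=np.zeros_like(m);cv2.circle(k,tuple(int(round(v)) for v in c0),r,255,-1);m&=k
    c=max(cv2.findContours(m,0,1)[0],key=cv2.contourArea);x,y,w,h=cv2.boundingRect(c);print(n,(x,y,w,h),ray(n,(x+w/2-.5,y+h/2-.5),.199).round(4))
E
```

```text
dialtop top [0.515  0.0562 0.194 ]
skirt top [0.5167 0.0566 0.17  ]
hopper top [0.6204 0.0649 0.199 ]
dialtop scene [0.5169 0.0581 0.194 ]
top (257, 189, 39, 41) [0.6231 0.0663 0.199 ]
scene (285, 216, 41, 42) [0.6235 0.0544 0.199 ]invalid input at $[0]: expected keys dx, dy, dz, yaw
```

View pics/s1.png

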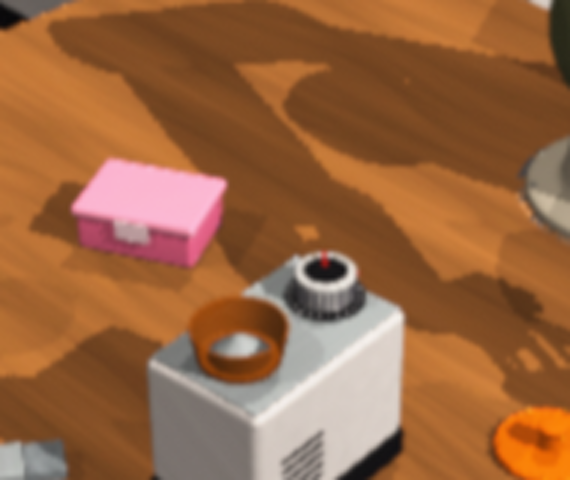

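The arm didn't move because the rows need all four keys. The scene still shows the dial clear of anything that would get in the way, at (338,220) in the full picture. The two views agree on the dial at about (0.516, 0.057).

```bash
python3 -m inch '[{"dx":-0.46,"dy":-0.286,"dz":0,"yaw":-0.47},{"dx":-0.46,"dy":-0.286,"dz":0,"yaw":-0.47},{"dx":-0.46,"dy":-0.286,"dz":0,"yaw":-0.47},{"dx":-0.46,"dy":-0.286,"dz":0,"yaw":-0.47},{"dx":-0.46,"dy":-0.286,"dz":0,"yaw":-0.47},{"dx":-0.46,"dy":-0.286,"dz":0,"yaw":-0.47},{"dx":-0.46,"dy":-0.286,"dz":0,"yaw":-0.47},{"dx":-0.46,"dy":-0.286,"dz":0,"yaw":-0.47},{"dx":-0.46,"dy":-0.286,"dz":0,"yaw":-0.47},{"dx":-0.46,"dy":-0.286,"dz":0,"yaw":-0.47},{"dx":-0.46,"dy":-0.286,"dz":0,"yaw":-0.47},{"dx":-0.46,"dy":-0.286,"dz":0,"yaw":-0.47},{"dx":-0.46,"dy":-0.286,"dz":0,"yaw":-0.47},{"dx":-0.46,"dy":-0.286,"dz":0,"yaw":-0.47},{"dx":-0.46,"dy":-0.286,"dz":0,"yaw":-0.47},{"dx":-0.46,"dy":-0.286,"dz":0,"yaw":-0.47},{"dx":-0.46,"dy":-0.286,"dz":0,"yaw":-0.47},{"dx":-0.46,"dy":-0.286,"dz":0,"yaw":-0.47}]' 0
```

```text
time_s: 1.85
eef_pos: [0.5146, 0.0585, 0.2389]
orientation: [180.0, 0.0, -179.9]
force: [-0.6, -0.2, -0.0]
grip_width: 0.0884
grasp_force: 0.0
```

```bash
python3 -m inch '[{"dx":-0.0015,"dy":-0.0015,"dz":0.02,"yaw":0},{"dx":-0.0015,"dy":-0.0015,"dz":0.04,"yaw":0},{"dx":-0.0015,"dy":-0.0015,"dz":0.055,"yaw":0},{"dx":-0.0015,"dy":-0.0015,"dz":0.065,"yaw":0},{"dx":-0.0015,"dy":-0.0015,"dz":0.065,"yaw":0},{"dx":-0.0015,"dy":-0.0015,"dz":0.065,"yaw":0},{"dx":-0.0015,"dy":-0.0015,"dz":0.065,"yaw":0}]' 0
python3 - <<'E'
from h import *
for n in("top","scene"):
    s=cams.capture(n);cv2.imwrite(f"pics/{n}2.png",s[...,::-1])
t=cv2.imread("pics/top2.png")[190:300,220:340];s=cv2.imread("pics/scene2.png")[180:290,270:390]
cv2.imwrite("pics/two.png",cv2.resize(np.hstack([t,s]),None,fx=3.3,fy=3.3,interpolation=2))
E
```

```text
time_s: 2.43
eef_pos: [0.5171, 0.0559, 0.1748]
orientation: [-180.0, 0.1, -180.0]
force: [-0.0, -0.1, 0.1]
grip_width: 0.0878
grasp_force: 0.0
```

View pics/two.png

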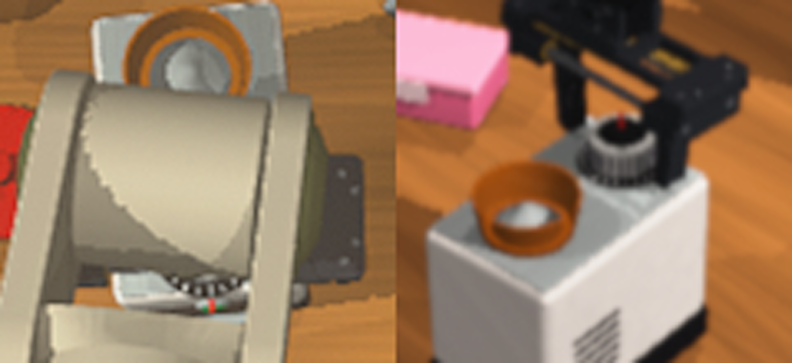

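The right half (scene view) shows the two fingers straddling the dial, one at either side in y, clear of the hopper. I'm closing gently and watching the side force.

```bash
python3 -m inch '[{"dx":0,"dy":0,"dz":0,"yaw":0},{"dx":0,"dy":0,"dz":0,"yaw":0},{"dx":0,"dy":0,"dz":0,"yaw":0},{"dx":0,"dy":0,"dz":0,"yaw":0},{"dx":0,"dy":0,"dz":0,"yaw":0},{"dx":0,"dy":0,"dz":0,"yaw":0},{"dx":0,"dy":0,"dz":0,"yaw":0},{"dx":0,"dy":0,"dz":0,"yaw":0}]' 1 12; python3 -c "
from h import *
s=env.observe();print(s['torque'],s['force'],s['eef_pos'],s['orientation'])"
```

```text
time_s: 3.2
eef_pos: [0.5167, 0.0561, 0.1738]
orientation: [179.9, 0.0, -180.0]
force: [0.1, 5.2, 0.2]
grip_width: 0.05
grasp_force: 12.0
[ 0.68823077 -0.01683238 -0.03328889] [0.06836602 5.23676261 0.16643872] [0.51674414 0.05610301 0.17378023] [ 1.79944002e+02  6.68291503e-03 -1.79978755e+02]
```

```bash
python3 -m inch '[{"dx":0,"dy":0.001,"dz":0,"yaw":0},{"dx":0,"dy":0.001,"dz":0,"yaw":0},{"dx":0,"dy":0.001,"dz":0,"yaw":0},{"dx":0,"dy":0.001,"dz":0,"yaw":0.04},{"dx":0,"dy":0.001,"dz":0,"yaw":0.08},{"dx":0,"dy":0.001,"dz":0,"yaw":0.08},{"dx":0,"dy":0.001,"dz":0,"yaw":0.08},{"dx":0,"dy":0.001,"dz":0,"yaw":0.08}]' 1 30; python3 -c "
from h import *
s=env.observe();print(s['torque'],s['force'],s['eef_pos'],s['orientation'])"
```

```text
time_s: 3.87
eef_pos: [0.5167, 0.0562, 0.1738]
orientation: [-180.0, -0.0, 176.5]
force: [-1.1, -5.3, 1.2]
grip_width: 0.0497
grasp_force: 30.0
[-0.68654462  0.18421055  0.10067421] [-1.1292129  -5.26749592  1.1554127 ] [0.51674154 0.05619462 0.1737649 ] [-1.79954283e+02 -1.23336715e-03  1.76468202e+02]
```

```bash
python3 -m inch '[{"dx":0,"dy":-0.0005,"dz":0,"yaw":0.05},{"dx":0,"dy":-0.0005,"dz":0,"yaw":0.1},{"dx":0,"dy":-0.0005,"dz":0,"yaw":0.15},{"dx":0,"dy":-0.0005,"dz":0,"yaw":0.2},{"dx":0,"dy":-0.0005,"dz":0,"yaw":0.253},{"dx":0,"dy":-0.0005,"dz":0,"yaw":0.253},{"dx":0,"dy":-0.0005,"dz":0,"yaw":0.253},{"dx":0,"dy":-0.0005,"dz":0,"yaw":0.253}]' ; python3 -c "
from h import *
s=env.observe();print(s['torque'],s['force'],s['eef_pos'],s['orientation'])"
python3 -m inch '[{"dx":0,"dy":0,"dz":0,"yaw":0.04},{"dx":0,"dy":0,"dz":0,"yaw":0.08},{"dx":0,"dy":0,"dz":0,"yaw":0.08},{"dx":0,"dy":0,"dz":0,"yaw":0.08},{"dx":0,"dy":0,"dz":0,"yaw":0.08}]' ; python3 -c "
from h import *
s=env.observe();print(s['torque'],s['force'],s['eef_pos'],s['orientation'])"
```

```text
time_s: 4.53
eef_pos: [0.5167, 0.056, 0.1738]
orientation: [-180.0, 0.0, 165.1]
force: [-0.7, -3.6, 0.9]
grip_width: 0.0492
grasp_force: 30.0
[-0.54966078  0.17017847  0.02070959] [-0.66788875 -3.60291935  0.91041386] [0.51672933 0.05601588 0.17376265] [-1.79991284e+02  3.27344008e-03  1.65115644e+02]
time_s: 4.95
eef_pos: [0.5167, 0.056, 0.1738]
orientation: [-180.0, 0.0, 161.5]
force: [-0.8, -3.6, 2.6]
grip_width: 0.0492
grasp_force: 30.0
[-0.62591222  0.21826733  0.07668721] [-0.81320628 -3.59197492  2.55329552] [0.51672727 0.0560162  0.17377162] [-1.79988134e+02  6.37507109e-03  1.61515780e+02]
```

```bash
python3 -m inch '[{"dx":0,"dy":0,"dz":0,"yaw":0.05},{"dx":0,"dy":0,"dz":0,"yaw":0.1},{"dx":0,"dy":0,"dz":0,"yaw":0.15},{"dx":0,"dy":0,"dz":0,"yaw":0.2},{"dx":0,"dy":0,"dz":0,"yaw":0.253},{"dx":0,"dy":0,"dz":0,"yaw":0.253},{"dx":0,"dy":0,"dz":0,"yaw":0.253},{"dx":0,"dy":0,"dz":0,"yaw":0.253}]' ; python3 -c "
from h import *
s=env.observe();print(s['torque'],s['force'],s['eef_pos'],s['orientation'])"
python3 -m inch '[{"dx":0,"dy":0,"dz":0,"yaw":0.04},{"dx":0,"dy":0,"dz":0,"yaw":0.08},{"dx":0,"dy":0,"dz":0,"yaw":0.08},{"dx":0,"dy":0,"dz":0,"yaw":0.08},{"dx":0,"dy":0,"dz":0,"yaw":0.08}]' ; python3 -c "
from h import *
s=env.observe();print(s['torque'],s['force'],s['eef_pos'],s['orientation'])"
```

```text
time_s: 5.62
eef_pos: [0.5167, 0.0559, 0.1738]
orientation: [-180.0, 0.0, 150.2]
force: [-1.6, -5.3, 2.4]
grip_width: 0.0494
grasp_force: 30.0
[-0.86363266  0.2564462  -0.0523342 ] [-1.5571158  -5.25324074  2.38779057] [0.51665831 0.05589014 0.17375255] [-1.79973069e+02  1.92525589e-03  1.50156058e+02]
time_s: 6.03
eef_pos: [0.5166, 0.0558, 0.1738]
orientation: [-180.0, 0.0, 146.6]
force: [-1.1, -5.6, 2.0]
grip_width: 0.0491
grasp_force: 30.0
[-0.86951168  0.35165733  0.09678504] [-1.08958224 -5.58810692  1.96518178] [0.51663873 0.05582639 0.17376359] [-1.79965129e+02  6.24818626e-03  1.46567721e+02]
```

```bash
python3 -m inch '[{"dx":0,"dy":0,"dz":0,"yaw":0.02},{"dx":0,"dy":0,"dz":0,"yaw":0.02},{"dx":0,"dy":0,"dz":0,"yaw":0.02}]'; python3 -c "
from h import *
s=env.observe();print(s['torque'],s['force'],s['orientation'])"
```

```text
time_s: 6.28
eef_pos: [0.5166, 0.0558, 0.1737]
orientation: [-180.0, 0.0, 145.7]
force: [-1.6, -5.6, 2.5]
grip_width: 0.049
grasp_force: 30.0
[-0.91688245  0.32752279  0.11757579] [-1.5964506 -5.6021264  2.5369834] [-1.79961175e+02  3.18352448e-03  1.45664036e+02]
```

```bash
python3 -m inch '[{"dx":0,"dy":0.0005,"dz":0,"yaw":0.03},{"dx":0,"dy":0.0005,"dz":0,"yaw":0.08},{"dx":0,"dy":0.0005,"dz":0,"yaw":0.13},{"dx":0,"dy":0.0005,"dz":0,"yaw":0.18},{"dx":0,"dy":0.0005,"dz":0,"yaw":0.233},{"dx":0,"dy":0.0005,"dz":0,"yaw":0.233},{"dx":0,"dy":0.0005,"dz":0,"yaw":0.233},{"dx":0,"dy":0.0005,"dz":0,"yaw":0.233}]' ; python3 -c "
from h import *
s=env.observe();print(s['torque'],s['force'],s['eef_pos'],s['orientation'])"
python3 -m inch '[{"dx":0,"dy":0,"dz":0,"yaw":0.04},{"dx":0,"dy":0,"dz":0,"yaw":0.08},{"dx":0,"dy":0,"dz":0,"yaw":0.08},{"dx":0,"dy":0,"dz":0,"yaw":0.08},{"dx":0,"dy":0,"dz":0,"yaw":0.08}]' ; python3 -c "
from h import *
s=env.observe();print(s['torque'],s['force'],s['eef_pos'],s['orientation'])"
```

```text
time_s: 6.95
eef_pos: [0.5166, 0.0557, 0.1737]
orientation: [-179.9, 0.0, 135.2]
force: [-4.4, -8.1, 4.5]
grip_width: 0.0492
grasp_force: 30.0
[-1.40631487  0.72972613  0.03195586] [-4.36178496 -8.14784422  4.48646077] [0.51655883 0.05574073 0.1737364 ] [-1.79879755e+02  4.64147116e-03  1.35169274e+02]
time_s: 7.37
eef_pos: [0.5165, 0.0557, 0.1738]
orientation: [-179.9, 0.0, 131.6]
force: [-3.9, -8.3, 4.1]
grip_width: 0.0493
grasp_force: 30.0
[-1.42649361  0.80904744  0.08756501] [-3.9350631  -8.28129841  4.0548536 ] [0.51654349 0.05572265 0.17375694] [-1.79875951e+02  1.46801961e-02  1.31584838e+02]
```

```bash
python3 -m inch '[{"dx":0,"dy":-0.001,"dz":0,"yaw":0.05},{"dx":0,"dy":-0.001,"dz":0,"yaw":0.1},{"dx":0,"dy":-0.001,"dz":0,"yaw":0.15},{"dx":0,"dy":-0.001,"dz":0,"yaw":0.2},{"dx":0,"dy":-0.001,"dz":0,"yaw":0.256},{"dx":0,"dy":-0.001,"dz":0,"yaw":0.256},{"dx":0,"dy":-0.001,"dz":0,"yaw":0.256},{"dx":0,"dy":-0.001,"dz":0,"yaw":0.256}]' ; python3 -c "
from h import *
s=env.observe();print(s['torque'],s['force'],s['eef_pos'],s['orientation'])"
python3 -m inch '[{"dx":0,"dy":0,"dz":0,"yaw":0.03},{"dx":0,"dy":0,"dz":0,"yaw":0.06},{"dx":0,"dy":0,"dz":0,"yaw":0.08},{"dx":0,"dy":0,"dz":0,"yaw":0.08},{"dx":0,"dy":0,"dz":0,"yaw":0.08}]' ; python3 -c "
from h import *
s=env.observe();print(s['torque'],s['force'],s['eef_pos'],s['orientation'])"
```

```text
time_s: 8.03
eef_pos: [0.5164, 0.0556, 0.1738]
orientation: [180.0, 0.0, 120.0]
force: [-0.4, -5.1, 1.6]
grip_width: 0.049
grasp_force: 30.0
[-0.88295618  0.18633086 -0.03064869] [-0.44062946 -5.09983298  1.63399728] [0.51635806 0.0555909  0.17376014] [1.79999791e+02 3.03822936e-02 1.20048896e+02]
time_s: 8.45
eef_pos: [0.5163, 0.0556, 0.1738]
orientation: [-180.0, 0.0, 116.5]
force: [-0.8, -5.4, 1.7]
grip_width: 0.0494
grasp_force: 30.0
[-0.89114813  0.28849329  0.15675893] [-0.84792346 -5.36683468  1.70398391] [0.51631436 0.05556438 0.17378301] [-1.79990930e+02  3.78440828e-02  1.16469047e+02]
```

```bash
python3 -m inch '[{"dx":0,"dy":0,"dz":0,"yaw":0.02},{"dx":0,"dy":0,"dz":0,"yaw":0.02},{"dx":0,"dy":0,"dz":0,"yaw":0.02}]'; python3 -c "
from h import *
s=env.observe();print(s['torque'],s['force'],s['orientation'])
T=[];
for i in range(4): cams.capture('scene'); T.append(env.observe()['torque'][2])
print(T)"
```

```text
time_s: 8.7
eef_pos: [0.5163, 0.0556, 0.1737]
orientation: [-180.0, 0.0, 115.6]
force: [-1.2, -5.7, 2.4]
grip_width: 0.049
grasp_force: 30.0
[-0.95289139  0.30828425  0.20777836] [-1.18978866 -5.69184945  2.41867048] [-1.79978551e+02  3.65074827e-02  1.15583859e+02]
[np.float64(0.2887629634000638), np.float64(0.2735628106992155), np.float64(0.30332069374254067), np.float64(0.29341104841961607)]
```

Torque has settled at 0.29 N m, against about 0.1 N m at the earlier clicks. The burrs meet here, so the seat at tool yaw 120 is zero (4 clicks down). I'm backing off five clicks, to yaw 195 (= -165).

```bash
python3 -m inch '[{"dx":0,"dy":0,"dz":0,"yaw":-0.05},{"dx":0,"dy":0,"dz":0,"yaw":-0.098},{"dx":0,"dy":0,"dz":0,"yaw":-0.098},{"dx":0,"dy":0,"dz":0,"yaw":-0.098},{"dx":0,"dy":0,"dz":0,"yaw":-0.098},{"dx":0,"dy":-0.0005,"dz":0,"yaw":-0.2},{"dx":0,"dy":-0.0005,"dz":0,"yaw":-0.3},{"dx":0,"dy":-0.0005,"dz":0,"yaw":-0.4},{"dx":0,"dy":-0.0005,"dz":0,"yaw":-0.5},{"dx":0,"dy":-0.0005,"dz":0,"yaw":-0.6},{"dx":0,"dy":-0.0005,"dz":0,"yaw":-0.7},{"dx":0,"dy":-0.0005,"dz":0,"yaw":-0.764},{"dx":0,"dy":-0.0005,"dz":0,"yaw":-0.764},{"dx":0,"dy":-0.0005,"dz":0,"yaw":-0.764},{"dx":0,"dy":-0.0005,"dz":0,"yaw":-0.764}]'; python3 -c "
from h import *
s=env.observe();print(s['torque'],s['force'])"
python3 -m inch '[{"dx":0,"dy":0,"dz":0,"yaw":-0.1},{"dx":0,"dy":0,"dz":0,"yaw":-0.2},{"dx":0,"dy":0,"dz":0,"yaw":-0.3},{"dx":0,"dy":0,"dz":0,"yaw":-0.4},{"dx":0,"dy":0,"dz":0,"yaw":-0.5},{"dx":0,"dy":0,"dz":0,"yaw":-0.6},{"dx":0,"dy":0,"dz":0,"yaw":-0.7},{"dx":0,"dy":0,"dz":0,"yaw":-0.8},{"dx":0,"dy":0,"dz":0,"yaw":-0.9},{"dx":0,"dy":0,"dz":0,"yaw":-1},{"dx":0,"dy":0,"dz":0,"yaw":-1},{"dx":0,"dy":0,"dz":0,"yaw":-1},{"dx":0,"dy":0,"dz":0,"yaw":-1},{"dx":0,"dy":0,"dz":0,"yaw":-1}]'; python3 -c "
from h import *
s=env.observe();print(s['torque'],s['force'],s['orientation'])"
```

```text
time_s: 10.15
eef_pos: [0.5166, 0.0558, 0.1738]
orientation: [179.9, 0.1, 149.8]
force: [5.0, -0.5, -0.7]
grip_width: 0.0491
grasp_force: 30.0
[-0.28982591 -0.79213559  0.02683731] [ 5.02085358 -0.50727406 -0.68810977]
time_s: 11.32
eef_pos: [0.5166, 0.0563, 0.1738]
orientation: [180.0, 0.2, -165.2]
force: [5.8, 1.8, -1.4]
grip_width: 0.0492
grasp_force: 30.0
[ 0.28457624 -0.93605138 -0.00884903] [ 5.75517708  1.77743006 -1.41798002] [ 1.79953997e+02  1.68486654e-01 -1.65213742e+02]
```

```bash
python3 -m inch '[{"dx":0,"dy":0,"dz":0,"yaw":0},{"dx":0,"dy":0,"dz":0,"yaw":0},{"dx":0,"dy":0,"dz":0,"yaw":0},{"dx":0,"dy":0,"dz":0,"yaw":0},{"dx":0,"dy":0,"dz":0,"yaw":0},{"dx":0,"dy":0,"dz":0,"yaw":0},{"dx":0,"dy":0,"dz":-0.02,"yaw":0},{"dx":0,"dy":0,"dz":-0.05,"yaw":0},{"dx":0,"dy":0,"dz":-0.08,"yaw":0},{"dx":0,"dy":0,"dz":-0.08,"yaw":0},{"dx":0,"dy":0,"dz":-0.08,"yaw":0}]' 0 30; python3 -c "
from h import *
s=env.observe();print(s['torque'],s['force'],s['joint_positions'])"
```

```text
time_s: 12.23
eef_pos: [0.5161, 0.0556, 0.2547]
orientation: [-179.9, 0.1, -165.2]
force: [-0.9, 0.7, -0.3]
grip_width: 0.0882
grasp_force: 0.0
[0.0111433  0.03480056 0.03882005] [-0.91505386  0.73475281 -0.34335497] [-6.79575269e+00  1.64425404e+01  8.53889823e+01  3.15788248e-03
  7.80219948e+01 -1.11619245e+02]
```

```bash
python3 -m inch '[{"dx":-0.033,"dy":0.286,"dz":0,"yaw":0.333},{"dx":-0.033,"dy":0.286,"dz":0,"yaw":0.333},{"dx":-0.033,"dy":0.286,"dz":0,"yaw":0.333},{"dx":-0.033,"dy":0.286,"dz":0,"yaw":0.333},{"dx":-0.033,"dy":0.286,"dz":0,"yaw":0.333},{"dx":-0.033,"dy":0.286,"dz":0,"yaw":0.333},{"dx":-0.033,"dy":0.286,"dz":0,"yaw":0.333},{"dx":-0.033,"dy":0.286,"dz":0,"yaw":0.333},{"dx":-0.033,"dy":0.286,"dz":0.03,"yaw":0.333},{"dx":-0.033,"dy":0.286,"dz":0.07,"yaw":0.333},{"dx":-0.033,"dy":0.286,"dz":0.11,"yaw":0.333},{"dx":-0.033,"dy":0.286,"dz":0.14,"yaw":0.333},{"dx":-0.033,"dy":0.286,"dz":0.14,"yaw":0.333},{"dx":-0.033,"dy":0.286,"dz":0.14,"yaw":0.333},{"dx":-0.033,"dy":0.286,"dz":0.14,"yaw":0.333}]' 0
python3 - <<'E'
from h import *
t=cams.capture("top")
cv2.imwrite("pics/top3.png",t[...,::-1]);s=cams.capture("scene");cv2.imwrite("pics/scene3.png",s[...,::-1])
old=cv2.imread("pics/top0.png")[...,::-1]
for I in(old,t):
    m=cv2.inRange(cv2.cvtColor(I,cv2.COLOR_RGB2HSV),(0,120,120),(8,255,255))|cv2.inRange(cv2.cvtColor(I,cv2.COLOR_RGB2HSV),(172,120,120),(180,255,255))
    k=np.zeros_like(m);cv2.circle(k,(282,263),12,255,-1);p=np.argwhere((m&k)>0)[:,::-1]
    c=p.mean(0);v=c-[281.5,262.5];print(len(p),c,np.degrees(np.arctan2(-v[1],v[0])))
a=cv2.resize(np.hstack([t[235:335,120:240],t[235:335,225:325]]),None,fx=3.4,fy=3.4,interpolation=2);b=cv2.resize(s[230:350,330:520],None,fx=2,fy=2,interpolation=2)
im=np.zeros((340+240,max(a.shape[1],b.shape[1]),3),np.uint8);im[:a.shape[0],:a.shape[1]]=a;im[340:340+b.shape[0],:b.shape[1]]=b
cv2.imwrite("pics/m3.png",im[...,::-1])
E
```

```text
time_s: 13.48
eef_pos: [0.4753, 0.3407, 0.1153]
orientation: [179.9, 0.1, 179.8]
force: [-0.4, -0.4, 0.6]
grip_width: 0.0882
grasp_force: 0.0
19 [285.73684211 265.78947368] -37.825675763517516
13 [286.76923077 264.61538462] -21.87347961125143
```

View pics/m3.png

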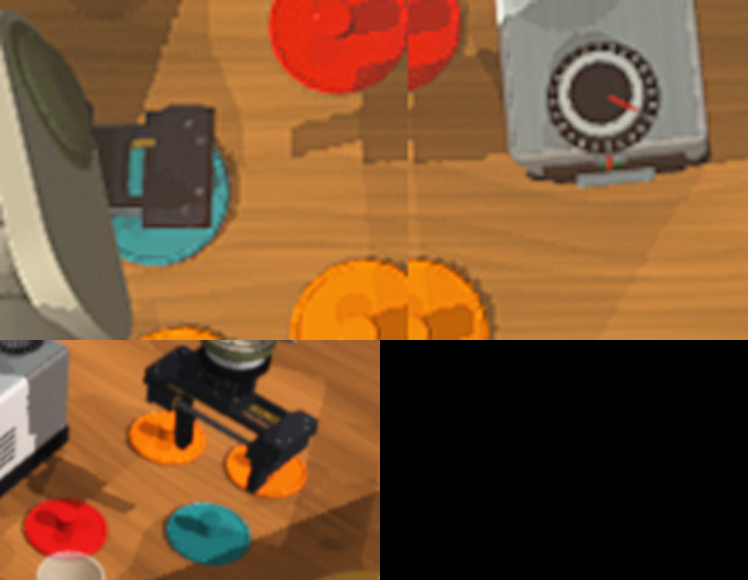

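The pointer is now at -22° against -38° before. That is one click anticlockwise net, which matches 4 down and 5 up. The gripper hangs above the teal lid (top ~(166,290)), so I'm lowering.

```bash
python3 -m inch '[{"dx":0.001,"dy":0,"dz":0.03,"yaw":0},{"dx":0.001,"dy":0,"dz":0.06,"yaw":0},{"dx":0.001,"dy":0,"dz":0.08,"yaw":0},{"dx":0.001,"dy":0,"dz":0.095,"yaw":0},{"dx":0.001,"dy":0,"dz":0.105,"yaw":0},{"dx":0.001,"dy":0,"dz":0.105,"yaw":0},{"dx":0.001,"dy":0,"dz":0.105,"yaw":0},{"dx":0.001,"dy":0,"dz":0.105,"yaw":0}]' 0
python3 -m inch '[{"dx":0,"dy":0,"dz":0,"yaw":0},{"dx":0,"dy":0,"dz":0,"yaw":0},{"dx":0,"dy":0,"dz":0,"yaw":0},{"dx":0,"dy":0,"dz":0,"yaw":0},{"dx":0,"dy":0,"dz":0,"yaw":0},{"dx":0,"dy":0,"dz":0,"yaw":0},{"dx":0,"dy":0,"dz":0,"yaw":0},{"dx":0,"dy":0,"dz":0,"yaw":0},{"dx":0,"dy":0,"dz":0,"yaw":0},{"dx":0,"dy":0,"dz":0,"yaw":0}]' 1 15
```

```text
time_s: 14.25
eef_pos: [0.4744, 0.341, 0.0103]
orientation: [179.9, 0.1, 179.8]
force: [0.0, 0.4, 0.1]
grip_width: 0.0884
grasp_force: 0.0
time_s: 15.08
eef_pos: [0.4735, 0.3405, 0.0087]
orientation: [-180.0, -0.0, 179.8]
force: [0.3, -0.2, 0.6]
grip_width: 0.0246
grasp_force: 15.0
```

```bash
python3 -m inch '[{"dx":0,"dy":0,"dz":-0.03,"yaw":0},{"dx":0,"dy":0,"dz":-0.07,"yaw":0},{"dx":0,"dy":0,"dz":-0.11,"yaw":0},{"dx":0,"dy":0,"dz":-0.15,"yaw":0},{"dx":0,"dy":0,"dz":-0.19,"yaw":0},{"dx":0,"dy":0,"dz":-0.23,"yaw":0},{"dx":0,"dy":0,"dz":-0.25,"yaw":0},{"dx":0,"dy":0,"dz":-0.25,"yaw":0},{"dx":0,"dy":0,"dz":-0.25,"yaw":0}]' 1 15
python3 - <<'E'
from h import *
s=cams.capture("scene");st=env.observe();p=st['eef_pos'];print(p,st['grip_width'],st['grasp_force'])
m=cv2.inRange(cv2.cvtColor(s,cv2.COLOR_RGB2HSV),(80,80,40),(100,255,255))
c=max(cv2.findContours(m,0,1)[0],key=cv2.contourArea);e=cv2.fitEllipse(cv2.convexHull(c));print(e,ray("scene",e[0],p[2]-.0037))
u,v=map(int,e[0]);cv2.imwrite("pics/lid.png",cv2.resize(s[max(v-80,0):v+60,max(u-80,0):u+80],None,fx=4,fy=4,interpolation=2)[...,::-1])
E
```

```text
time_s: 15.83
eef_pos: [0.4735, 0.3406, 0.2588]
orientation: [180.0, 0.0, 179.8]
force: [1.2, -0.4, -1.6]
grip_width: 0.0248
grasp_force: 15.0
[0.47312459 0.34037171 0.25732028] 0.024695263773668995 14.993256988024548
((446.9573059082031, 245.66249084472656), (28.041828155517578, 45.75486755371094), 98.69068908691406) [0.47442601 0.34294542 0.25362028]
```

View pics/lid.png

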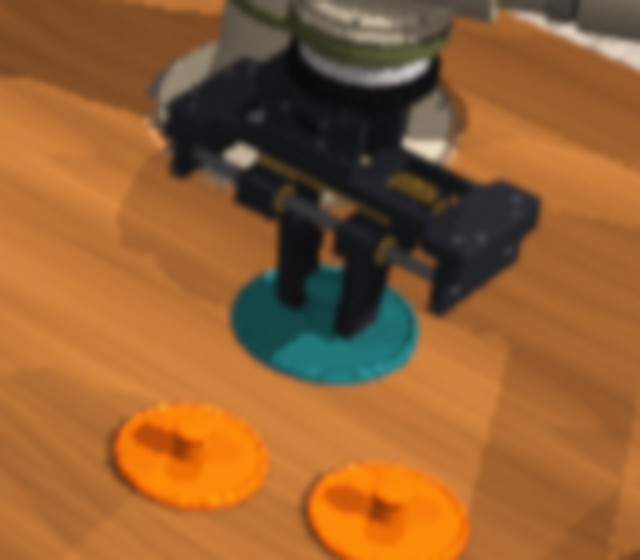

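The lid hangs level in the fingers at about (447,246), centred to about 2 mm. I'm carrying it over the hopper.

```bash
python3 -m inch '[{"dx":-0.015,"dy":-0.028,"dz":0,"yaw":0},{"dx":-0.03,"dy":-0.055,"dz":0,"yaw":0},{"dx":-0.045,"dy":-0.083,"dz":0,"yaw":0},{"dx":-0.06,"dy":-0.11,"dz":0,"yaw":0},{"dx":-0.074,"dy":-0.138,"dz":0,"yaw":0},{"dx":-0.089,"dy":-0.165,"dz":0,"yaw":0},{"dx":-0.104,"dy":-0.193,"dz":0,"yaw":0},{"dx":-0.119,"dy":-0.22,"dz":0,"yaw":0},{"dx":-0.134,"dy":-0.248,"dz":0,"yaw":0},{"dx":-0.149,"dy":-0.2755,"dz":0,"yaw":0},{"dx":-0.149,"dy":-0.2755,"dz":0,"yaw":0},{"dx":-0.149,"dy":-0.2755,"dz":0,"yaw":0},{"dx":-0.149,"dy":-0.2755,"dz":0,"yaw":0},{"dx":-0.149,"dy":-0.2755,"dz":0,"yaw":0}]' 1 15
python3 -m inch '[{"dx":0,"dy":0,"dz":0.02,"yaw":0},{"dx":0,"dy":0,"dz":0.035,"yaw":0},{"dx":0,"dy":0,"dz":0.043,"yaw":0},{"dx":0,"dy":0,"dz":0.043,"yaw":0},{"dx":0,"dy":0,"dz":0.043,"yaw":0}]' 1 15
```

```text
time_s: 17.05
eef_pos: [0.6211, 0.0658, 0.258]
orientation: [180.0, -0.1, 179.9]
force: [-0.1, -0.0, -0.5]
grip_width: 0.0243
grasp_force: 15.0
time_s: 17.47
eef_pos: [0.6216, 0.0652, 0.2161]
orientation: [180.0, 0.0, 179.9]
force: [-0.1, -0.7, -0.3]
grip_width: 0.0243
grasp_force: 15.0
```

Run:
```python
from h import *
s=cams.capture("scene");st=env.observe();p=st['eef_pos'];print(p)
m=cv2.inRange(cv2.cvtColor(s,cv2.COLOR_RGB2HSV),(80,80,40),(100,255,255))
c=max(cv2.findContours(m,0,1)[0],key=cv2.contourArea);e=cv2.fitEllipse(cv2.convexHull(c));print(e,ray("scene",e[0],p[2]-.0037))
o=cv2.imread("pics/scene0.png")[200:290,260:370]
cv2.imwrite("pics/place.png",cv2.resize(np.hstack([o,s[200:290,260:370,::-1]]),None,fx=3.6,fy=3.6,interpolation=2))
```

```text
[0.62192195 0.06508861 0.21667219]
((309.4906311035156, 234.865966796875), (26.612953186035156, 42.08744430541992), 86.98846435546875) [0.62382576 0.07055554 0.21297219]
```

View pics/place.png

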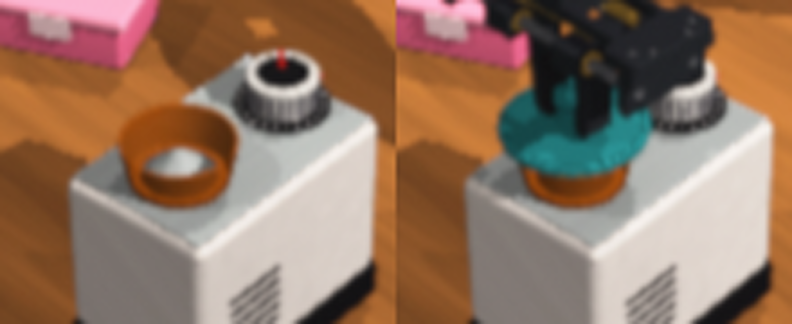

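The left panel shows the rim centre at about (309.7,239) in the scene picture. On the right, the lid hovers level over it at about (309.5,236), and allowing for its height it is within a few mm. I'm setting it down.

```bash
python3 -m inch '[{"dx":0.001,"dy":-0.001,"dz":0.002,"yaw":0},{"dx":0.001,"dy":-0.001,"dz":0.004,"yaw":0},{"dx":0.001,"dy":-0.001,"dz":0.006,"yaw":0},{"dx":0.001,"dy":-0.001,"dz":0.008,"yaw":0},{"dx":0.001,"dy":-0.001,"dz":0.008,"yaw":0},{"dx":0.001,"dy":-0.001,"dz":0.008,"yaw":0},{"dx":0.001,"dy":-0.001,"dz":0.008,"yaw":0}]' 1 15
```

```text
time_s: 18.1
eef_pos: [0.6208, 0.0636, 0.2077]
orientation: [-180.0, -0.0, 179.8]
force: [-1.1, -0.6, -1.7]
grip_width: 0.0243
grasp_force: 15.0
```

```bash
python3 -m inch '[{"dx":0,"dy":0,"dz":0.0005,"yaw":0},{"dx":0,"dy":0,"dz":0.001,"yaw":0},{"dx":0,"dy":0,"dz":0.001,"yaw":0},{"dx":0,"dy":0,"dz":0.001,"yaw":0}]' 1 15
```

```text
time_s: 18.43
eef_pos: [0.6208, 0.0636, 0.2076]
orientation: [-180.0, 0.1, 179.8]
force: [-1.8, -1.4, 3.4]
grip_width: 0.0244
grasp_force: 15.0
```

Contact felt: the force rose by 5 N. I'm releasing, raising and moving aside for a look.

```bash
python3 -m inch '[{"dx":0,"dy":0,"dz":0,"yaw":0},{"dx":0,"dy":0,"dz":0,"yaw":0},{"dx":0,"dy":0,"dz":0,"yaw":0},{"dx":0,"dy":0,"dz":0,"yaw":0},{"dx":0,"dy":0,"dz":0,"yaw":0},{"dx":0,"dy":0,"dz":-0.01,"yaw":0},{"dx":0,"dy":0,"dz":-0.03,"yaw":0},{"dx":0,"dy":0,"dz":-0.06,"yaw":0},{"dx":0,"dy":0,"dz":-0.09,"yaw":0},{"dx":0,"dy":0,"dz":-0.09,"yaw":0}]' 0 15
python3 -m inch '[{"dx":0.1,"dy":0.27,"dz":0,"yaw":0},{"dx":0.1,"dy":0.27,"dz":0,"yaw":0},{"dx":0.1,"dy":0.27,"dz":0,"yaw":0},{"dx":0.1,"dy":0.27,"dz":0,"yaw":0},{"dx":0.1,"dy":0.27,"dz":0,"yaw":0},{"dx":0.1,"dy":0.27,"dz":0,"yaw":0},{"dx":0.1,"dy":0.27,"dz":0,"yaw":0},{"dx":0.1,"dy":0.27,"dz":0,"yaw":0},{"dx":0.1,"dy":0.27,"dz":0,"yaw":0},{"dx":0.1,"dy":0.27,"dz":0,"yaw":0},{"dx":0.1,"dy":0.27,"dz":0,"yaw":0}]' 0
python3 - <<'E'
from h import *
P={}
for n in("top","scene"):
    s=cams.capture(n);P[n]=s
    m=cv2.inRange(cv2.cvtColor(s,cv2.COLOR_RGB2HSV),(80,80,40),(100,255,255))
    c=max(cv2.findContours(m,0,1)[0],key=cv2.contourArea);e=cv2.fitEllipse(cv2.convexHull(c));print(n,e,ray(n,e[0],.204))
t=P["top"];m=cv2.inRange(cv2.cvtColor(t,cv2.COLOR_RGB2HSV),(0,120,120),(8,255,255))|cv2.inRange(cv2.cvtColor(t,cv2.COLOR_RGB2HSV),(172,120,120),(180,255,255))
k=np.zeros_like(m);cv2.circle(k,(282,263),12,255,-1);p=np.argwhere((m&k)>0)[:,::-1];v=p.mean(0)-[281.5,262.5];print(np.degrees(np.arctan2(-v[1],v[0])))
cv2.imwrite("pics/end.png",cv2.resize(np.hstack([t[180:300,220:330],P["scene"][190:310,260:370]]),None,fx=3.6,fy=3.6,interpolation=2)[...,::-1])
E
```

```text
time_s: 19.27
eef_pos: [0.622, 0.0636, 0.3039]
orientation: [-179.9, 0.6, 179.8]
force: [-0.4, -0.2, 1.2]
grip_width: 0.0876
grasp_force: 0.0
time_s: 20.18
eef_pos: [0.5221, 0.3328, 0.2968]
orientation: [-180.0, 0.0, 179.8]
force: [0.5, -0.7, 0.8]
grip_width: 0.088
grasp_force: 0.0
top ((276.81195068359375, 210.15377807617188), (47.48920822143555, 48.73043441772461), 79.77224731445312) [0.6195887  0.06436231 0.204     ]
scene ((309.2452392578125, 237.31112670898438), (26.367483139038086, 42.50925827026367), 86.59930419921875) [0.62278304 0.06833903 0.204     ]
-20.358338000441368
```

View pics/end.png

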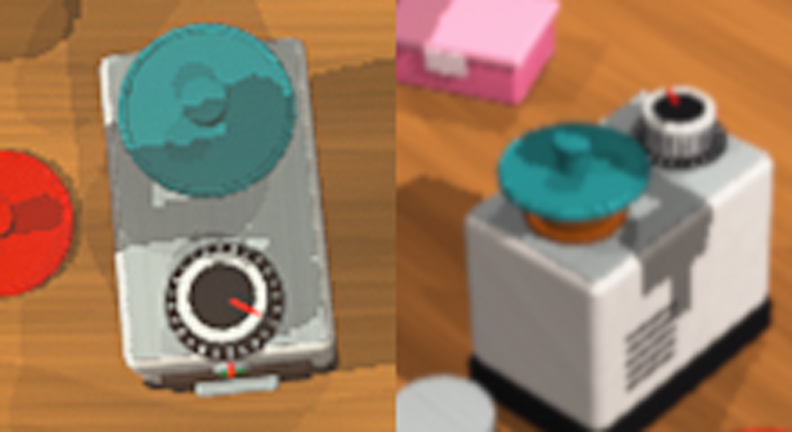

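The lid sits flat on the hopper at top (276.8,210.2), within about 1 mm of the measured rim centre. The pointer is unchanged at about -20°, and the robot is touching nothing, so I'm handing in.

```bash
python3 -c "
from rig import env
print(env.finish_job())"
```

```text
the job is handed in; nothing more can be done
None
```

I handed the job in with no verdict shown: the burrs met 4 clicks down (about 0.29 N m), the dial is backed off five clicks from there, and the teal lid sits flat on the hopper, within about 1 mm of centre by the top camera.

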